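# Close the mug-handle mould and snap its sprung hook onto the screw eye

## Robot

A 7-joint arm with a two-finger parallel gripper is mounted at the origin on the work surface; the furniture and walls round the work are solid. World frame = base frame: x ahead of the robot, y to its left, z up, the work surface at z = 0. Lengths are in m, angles in rad, forces in N, time in s.
With the tool pointing down it reaches from about 0.4 to 0.925 m from the base axis. Payload 5.6 kg.
Tool frame: the origin (TCP) lies at the very end of the fingers, on their centre line; the grasp point (between the pads) lies arm.hold_point_z behind it (arm.hold_point_z is the distance from the TCP to the grasp point, in m); z points along the fingers, y is the line along which they close (so a half turn about z gives the same grasp; the last joint's range is limited). The gripper opens to 85 mm and grips with 20 to 120 N. Pads are 22 mm wide; open, the fingers measure 114 mm over their backs; the gripper's body (76 mm by 85 mm) begins 54 mm behind the grasp point. The pads swing forward as they close: fully open they stand 13 mm farther back than shut.
Start: joints at [-1.315, 0.468, -0.012, 1.603, 0.006, 1.071, -0.056], TCP at [0.191, 0.621, 0.231] pointing down, gripper open.
Joint ranges: [-2.53, 2.53], [-0.31, 2.02], [-1.57, 1.55], [0.28, 2.44], [-1.29, 4.43], [0.15, 1.84], [-2.92, 2.92]. Speed limits (rad/s): [2.57, 2.57, 3.14, 3.14, 3.14, 3.14, 3.14].

## Interface

Orientations are given as a rotation vector (axis times angle).
In Python, from workcell import arm, snapshot gives the robot as it stands.
- The arm moves only by the shell command python3 -m inch FILE [OPENING] [FORCE], which reads ROWS from the file FILE. ROWS is a JSON object with one list for each field, all of the same length, 1 to 12, a row being the entries at one place: dx, dy, dz (the shift in units of 5 mm), ax, ay, az (a rotation vector in units of 0.25 rad); each row is the pose to reach, as a shift and turn from the pose commanded when the command began, along the tool's axes at that moment; what a row does not reach only later rows make up. A row lasts 1/12 s, in which the tool goes at most 0.0417 m and 0.125 rad, less where a joint would pass 70% of its speed; a pose out of reach is approached as far as the arm can. OPENING is the opening from 0.0 (shut) to 1.0 (fully open), set as the command begins (- or left out keeps the last). The fingers move at their own pace and stop on an object; FORCE is the grip in N (left out, the last holds). Time passes only in rows, so rows that do not move let the fingers close. It prints the time, the measured TCP pose, the force, the opening and the grip force at its end. Input that does not fit is refused with a message, and nothing moves.
- arm.read_state(): the state, without advancing time (a new reading comes with each control period).
- snapshot(name): name is "scene" or "top" or "wrist"; returns a dict with "image" (384x512x3 uint8, red, green, blue), "depth" (384x512 float32, m along the optical axis (not along the pixel's ray), 0 where there is no reading), "fx", "fy", "cx", "cy" (pixels), "rvec" (rotation vector, rad) and "tvec" (3), from world to camera coordinates, as OpenCV has them; the wrist camera has in their place "tool_from_camera" (4x4, takes a point from camera to tool coordinates, whose origin is the TCP and whose axes are the flange's). Camera axes: x right, y down, z forward; pixel columns grow to the right and rows downward; lengths in m; the calibration is good to about 2 mm. A picture is of the moment at which its call begins: read the wrist's pose just before it.
- arm.hand_in(): hands the job in; it is judged then, once.
The state is a dict: "t": time; "q": joint angles; "qvel": joint speeds; "effort": joint torques, N m; "tcp_pos": TCP position; "tool_rot": TCP orientation; "contact_force": force on the tool from outside, world axes, zero at the start; "moment": the same for the moment, N m; "width": opening from 0.0 (shut) to 1.0 (fully open); "grasp_force": force on a finger pad.
Only numpy, scipy, OpenCV 4.12 (cv2) and the standard library are available. Lean on these libraries where they do the work, as an engineer would, in place of code of your own. Each camera call takes 0.05 s, during which the arm holds its last target. There are 200 camera calls.

## Task

Get the two-part mug-handle mould ready for casting: push the loose front half fully home against the fixed back half, then swing the sprung hook over and press it down onto the ring of the screw eye until its gate flicks shut under the ring, and leave it latched. Plaster chips and the eye can tear out, so push and press gently, and leave the other things on the table alone.

Things in the scene. Friction and masses are not known exactly. Their poses are not given: they have to be found in the camera images.
- cradle: Fixed wooden mould cradle, base board 190x142x15. Origin: on the table, under the parting plane of the closed mould; x points away from the open front; z up. Base spans x -130..60. Guide fences 12 high at y +-57 run along both sides. The white plaster back half (110 wide, 68 high) and its plywood board (x 36..46) stand on it at x > 0, board top z 108. Hook pivot: x 41, y 0, z 125.
- front_half: Loose plaster front half of the mould on a plywood board, 0.4 to 0.6 kg, on the cradle base between the fences (1.8 mm play each side), 20 to 45 mm short of home (towards cradle -x). Origin: underside, in its parting face; axes as the cradle's. Plaster x -36..0, 110 wide, 68 high; board x -46..-36, 78 high, carrying the knob and the screw eye. It slides at 2 to 5 N; pushed high up it tips.
- front_face (a point): Centre of the front half's parting face, 34 above its underside. Home when this meets back_face.
- back_face (a point): Centre of the fixed back half's parting face, in the cradle at x 0, y 0, 49 above the table.
- hook (a joint): Angle (rad) of the steel hook about its level pivot at the top of the back board. 0: level over the mould; latched it reads -0.11 to 0.15 by the eye's height; grows as it lifts; 1.57 upright, more leans back. The pivot is stiff: the hook stays where left. 8 mm rod; the mouth is 82 mm from the pivot and opens downward when level. Starts about upright; push it over from behind.
- gate (a joint): Angle (rad) of the small sprung gate across the hook's mouth: 0 shut (spring holds it), up to 1.3 pushed inward. Lowering the hook on the eye's ring pushes it in to about 0.9 rad, at 4 to 10 N on the thumb plate; the force falls off as the ring passes, and the gate flicks back to 0 under the ring. About 3 mm of travel then remain before the hook bottoms hard on the ring: stop there.
- thumb_plate (a point): Outer face centre of the flat steel plate (22 along the hook, 16 wide) on the hook's back over its mouth, where to press: 80 from the pivot along the hook and 21.5 to its outer side. It faces up when the hook is level, away from the robot when upright.
- slip_jar: Slip jar 63 diameter, 94 high, black cap; bystander in front of the fixed water pail, an obstacle 190 high and 250 across, centred near x 0.53, y 0.03 m. Origin under its centre.
- mug: Spotted mug, 93 high, with handle; bystander. Origin under its centre.
- timer: Round kitchen timer, 68 diameter, 61 high; bystander. Origin under its centre.
- masking_tape: Roll of masking tape lying flat, 98 diameter, 25 high; bystander. Origin under its centre.
- knob_end (a point): Centre of the flat outer end of the dark wooden knob (head 26 diameter, 12 thick; 48 long) low on the front board, 28 above the front half's underside, at its x -94. Push here towards cradle +x; at home it is at cradle x -94, z 43. Keep the gripper's body off the screw eye, 50 mm beyond it.
- eye_foot (a point): Where the steel screw eye enters the middle of the front board's top edge, 78 above the front half's underside, at its x -41. Ring 34 outside, 22 inside, of 6 mm wire, its plane across the slide (cradle y-z). It is screwed in by a different amount each time: its top is 35 to 51 above this point, so the hook must be felt home. With the mould closed the ring is 82 from the hook pivot.
Not all that is in view belongs to the job. Leave any yellow look-alike of the front_half alone.

How it is judged:
On the way, in this order (a step that is already met when the one before it is completed fails the run):
1. the front half is pushed home, parting faces together, while the hook is still up (x of front_face in the frame of back_face between -0.002 and 0.002 m and angle between front_half's own z axis and vertical below 0.04 rad and value of joint hook above 0.6 rad), for 0.2 s.
2. the ring has pushed the gate well in as the hook is pressed down onto it (x of front_face in the frame of back_face between -0.002 and 0.002 m and angle between front_half's own z axis and vertical below 0.04 rad and value of joint gate above 0.6 rad and value of joint hook below 0.35 rad).
3. the hook is down over the ring and its gate has flicked shut under it (x of front_face in the frame of back_face between -0.002 and 0.002 m and angle between front_half's own z axis and vertical below 0.04 rad and value of joint gate below 0.1 rad and value of joint hook below 0.16 rad), for 0.2 s.
At the end, for the whole second after the job is handed in: The front half stands upright and home (parting faces within 2 mm), the hook is down (below 0.16 rad) with the ring in its mouth, the gate shut (below 0.1 rad), all at rest (all of step 3 and velocity of joint hook below 0.05 rad/s and linear speed of front_half below 0.01 m/s); the robot touches nothing.
It fails at once if the front half is pushed harder than 22 N (contact force between the fingers and front_half above 22 N).
It fails at once if the hook or cradle is pressed harder than 16 N (contact force between the fingers and cradle above 16 N).
It fails at once if a bystander is shifted by more than 30 mm (distance of any of slip_jar, mug, timer, masking_tape from where it was at the start of the episode above 0.03 m).
It also fails if it takes over 58 s, if anything falls off the work surface, if the arm or the gripper's body presses on something with over 40 N, if the wrist force passes 120 N, or if a joint passes its speed limit or range.

## Working session

There is one attempt and no reset: what is moved stays moved. The work goes in short steps, Python scripts to look and compute and a shell command to move; the robot and the scene stay as the last step left them, time stands still between calls to the robot, and variables do not carry over. Pictures are saved under pics/ and viewed, at most 10 in all, crops included, and the job is handed in when it is done.

```bash
ls; mkdir -p pics; cat > h.py <<'E'
import numpy as np,cv2
from workcell import arm,snapshot
from scipy.spatial.transform import Rotation as R
def pts(s):
    d=s["depth"];v,u=np.mgrid[:d.shape[0],:d.shape[1]]
    c=np.stack([(u-s["cx"])/s["fx"]*d,(v-s["cy"])/s["fy"]*d,d],-1)
    M=R.from_rotvec(np.ravel(s["rvec"])).as_matrix()
    return (c-np.ravel(s["tvec"]))@M
def save(s,n): cv2.imwrite("pics/"+n,cv2.cvtColor(s["image"],cv2.COLOR_RGB2BGR))
E
python3 - <<'E'
from h import *
for n in("scene","top"):
    s=snapshot(n);save(s,n+".png");np.savez(n+".npz",**s)
st=arm.read_state();print({k:np.round(v,3) for k,v in st.items()},arm.hold_point_z)
E
```

```text
pics
{'t': np.float64(0.1), 'q': array([-1.315,  0.468, -0.012,  1.604,  0.006,  1.071, -0.056]), 'qvel': array([-0.   , -0.001,  0.   , -0.002, -0.001,  0.001, -0.   ]), 'effort': array([ 1.0000e-03, -5.3353e+01,  2.2000e-02, -2.5197e+01,  1.1000e-02,
        4.0000e-03,  0.0000e+00]), 'tcp_pos': array([0.191, 0.621, 0.23 ]), 'tool_rot': array([-4.680e-01, -3.106e+00,  3.000e-03]), 'contact_force': array([ 1.003, -0.628, -0.408]), 'moment': array([ 0.034, -0.011,  0.039]), 'grasp_force': np.float64(0.0), 'width': np.float64(0.997)} 0.0187
```

View pics/scene.png

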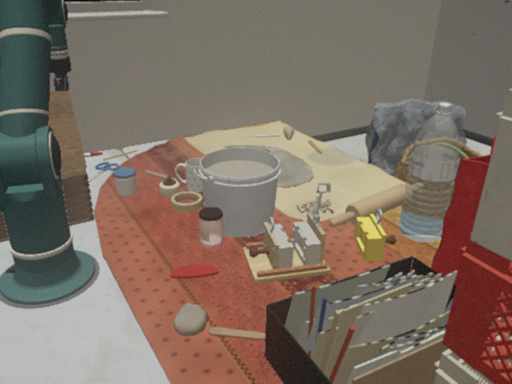

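View pics/top.png

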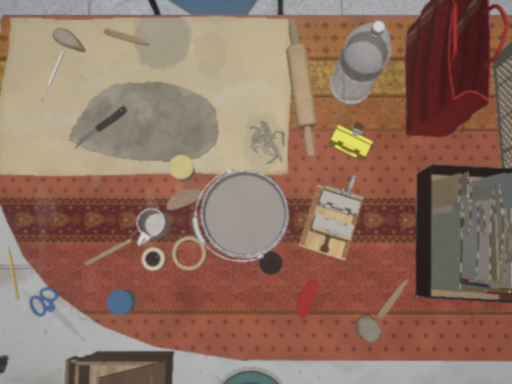

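The scene view shows the cradle at (288,248) with white halves, the hook at about (320,190) and the knob at about (255,247). In the top view, the cradle is at (333,222), the knob at (325,245) and the hook at (350,185). Candidates for the front half are the white block with the dark knob, top (328,232), and the yellow block, top (352,140). I choose the white one in the cradle and check it with a crop.

```bash
python3 - <<'E'
from h import *
a=[]
for n,(u0,u1,v0,v1) in {"scene":(235,345,170,285),"top":(290,380,170,265)}.items():
    s=dict(np.load(n+".npz"));im=s["image"][v0:v1,u0:u1]
    a.append(cv2.resize(im,(390,560),interpolation=cv2.INTER_CUBIC))
    P=pts(s);print(n,"cam",-R.from_rotvec(s["rvec"].ravel()).as_matrix().T@s["tvec"].ravel(),"fx",s["fx"])
    Q=P[v0:v1,u0:u1].reshape(-1,3);d=s["depth"][v0:v1,u0:u1].ravel()>0
    hsv=cv2.cvtColor(im,cv2.COLOR_RGB2HSV).reshape(-1,3)
    # white plaster top faces
    for nm,m in {"white62-100":(hsv[:,1]<60)&(Q[:,2]>.07)&(Q[:,2]<.095),"base":(Q[:,2]>.01)&(Q[:,2]<.035),"high":(Q[:,2]>.11),"boards":(Q[:,2]>.088)&(Q[:,2]<.112)}.items():
        m=m&d
        if m.sum()<5: continue
        q=Q[m];r=cv2.minAreaRect((q[:,:2]*1000).astype(np.float32));print(nm,m.sum(),q.mean(0).round(3),"zmax",q[:,2].max().round(3),np.round(r[0],1),np.round(r[1],1),round(r[2],1))
    if n=="top":
        for v in range(175,262,4): print(v,[tuple((P[v,u]*1000).astype(int)) for u in range(310,362,6)])
cv2.imwrite("pics/crop.png",cv2.cvtColor(np.hstack(a),cv2.COLOR_RGB2BGR))
E
```

```text
scene cam [-0.05303058 -1.03654998  0.67917792] fx 464.77412047115104
white62-100 1101 [ 0.539 -0.204  0.081] zmax 0.095 [ 541.5 -173.6] [267.  145.7] 87.5
base 2549 [ 0.598 -0.14   0.02 ] zmax 0.035 [686.7 -68.7] [675.8 277.4] 40.3
high 1638 [ 0.539 -0.124  0.152] zmax 0.217 [ 526.1 -268. ] [614.6 195.6] 77.1
boards 637 [ 0.541 -0.17   0.099] zmax 0.112 [ 543.6 -176.3] [270.7 150.3] 88.3
top cam [ 0.38746593 -0.02380922  1.44055445] fx 489.4687320983389
white62-100 996 [ 0.547 -0.239  0.082] zmax 0.095 [ 540.5 -237.7] [109.1 117.7] 72.5
base 1511 [ 0.508 -0.221  0.019] zmax 0.035 [ 526.1 -233.3] [142.2 188.8] 72.4
high 176 [ 0.586 -0.251  0.16 ] zmax 0.22 [ 562.8 -232.2] [ 97.2 144.9] 54.0
boards 301 [ 0.549 -0.239  0.099] zmax 0.111 [ 544.3 -239.2] [109.3 125.5] 72.6
175 [(np.int64(669), np.int64(-175), np.int64(-2)), (np.int64(668), np.int64(-193), np.int64(0)), (np.int64(669), np.int64(-211), np.int64(-2)), (np.int64(668), np.int64(-229), np.int64(0)), (np.int64(669), np.int64(-247), np.int64(-3)), (np.int64(669), np.int64(-265), np.int64(-3)), (np.int64(669), np.int64(-283), np.
[... 8377 characters left out ...]
np.int64(430), np.int64(-223), np.int64(7)), (np.int64(430), np.int64(-240), np.int64(14)), (np.int64(430), np.int64(-257), np.int64(16)), (np.int64(430), np.int64(-272), np.int64(24)), (np.int64(431), np.int64(-295), np.int64(-4)), (np.int64(431), np.int64(-312), np.int64(0))]
259 [(np.int64(419), np.int64(-172), np.int64(-2)), (np.int64(419), np.int64(-189), np.int64(0)), (np.int64(419), np.int64(-206), np.int64(1)), (np.int64(419), np.int64(-224), np.int64(0)), (np.int64(419), np.int64(-242), np.int64(-3)), (np.int64(419), np.int64(-259), np.int64(1)), (np.int64(419), np.int64(-277), np.int64(-2)), (np.int64(419), np.int64(-294), np.int64(0)), (np.int64(419), np.int64(-311), np.int64(1))]
```

View pics/crop.png

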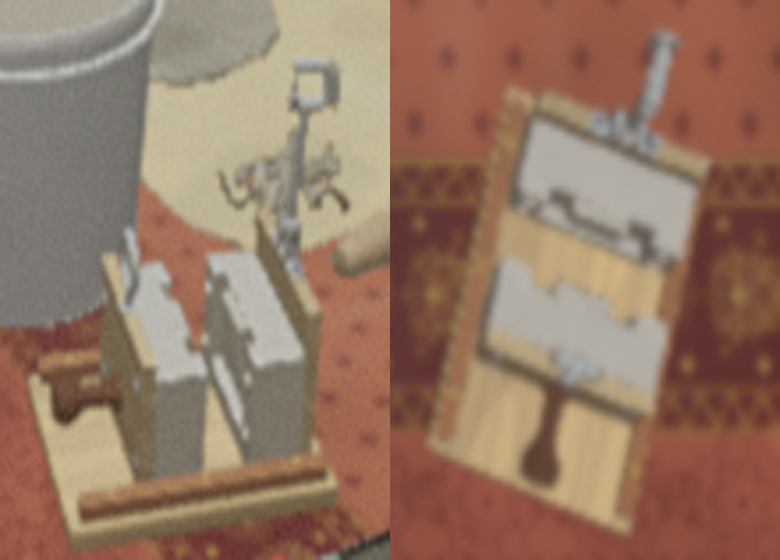

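The crop shows the white front half in the cradle with its dark knob (left crop (75,395)), the screw eye (130,270), and the hook standing upright (300,130). So the choice is right. Now I measure in the cradle frame from both views.

```bash
cat >> h.py <<'E'
yaw=np.deg2rad(-17.6);C=np.array([.5595,-.2439,0]);RC=R.from_euler("z",yaw).as_matrix()
def cr(p): return (np.asarray(p)-C)@RC     # world->cradle
def wd(p): return RC@np.asarray(p)/1.0+C   # cradle->world
def rel(p,Rt,st=None):
    st=st or arm.read_state();R0=R.from_rotvec(st["tool_rot"])
    return R0.inv().apply(np.asarray(p)-st["tcp_pos"]).round(4),(R0.inv()*R.from_matrix(Rt)).as_rotvec().round(3)
E
python3 - <<'E'
from h import *
for n in("top","scene"):
    s=dict(np.load(n+".npz"));P=pts(s);Q=cr(P)*1000;ok=s["depth"]>0
    hsv=cv2.cvtColor(s["image"],cv2.COLOR_RGB2HSV)
    x,y,z=Q[...,0],Q[...,1],Q[...,2]
    box=ok&(abs(y)<75)&(x>-150)&(x<130)
    def rep(nm,m):
        m=m&box
        if m.sum()<3: print(n,nm,m.sum());return
        q=Q[m];print(n,nm,m.sum(),"p3/50/97",np.percentile(q,[3,50,97],axis=0).round(0).tolist())
    rep("base",(z>8)&(z<22)); rep("fence",(z>22)&(z<33)&(abs(y)>45)&(x<-50))
    rep("knob",(abs(y)<30)&(x<-60)&(z>30)&(z<65)&(hsv[...,2]<130))
    rep("knobhead",(abs(y)<30)&(x<-104)&(z>30)&(z<65))
    rep("frontboard",(z>86)&(z<100)&(x<-40)&(x>-110))
    rep("frontplaster",(z>76)&(z<88)&(x<-10)&(x>-110)&(hsv[...,1]<50))
    rep("backboard",(z>102)&(z<114)&(x>20)&(x<70)&(abs(y)>15))
    rep("eye",(z>105)&(x<-40))
    for a in range(120,225,15): rep("hook%d"%a,(z>a)&(z<a+15)&(x>15)&(abs(y)<45))
for nm,(x,y) in dict(): pass
E
```

```text
top base 1078 p3/50/97 [[-128.0, -57.0, 9.0], [-86.0, 10.0, 15.0], [18.0, 69.0, 21.0]]
top fence 179 p3/50/97 [[-120.0, -68.0, 23.0], [-89.0, 58.0, 26.0], [-53.0, 68.0, 32.0]]
top knob 114 p3/50/97 [[-124.0, -23.0, 37.0], [-100.0, 1.0, 51.0], [-78.0, 23.0, 62.0]]
top knobhead 63 p3/50/97 [[-126.0, -12.0, 41.0], [-117.0, -0.0, 51.0], [-105.0, 11.0, 60.0]]
top frontboard 151 p3/50/97 [[-78.0, -52.0, 86.0], [-73.0, 2.0, 91.0], [-44.0, 51.0, 97.0]]
top frontplaster 424 p3/50/97 [[-66.0, -51.0, 77.0], [-51.0, 1.0, 82.0], [-34.0, 51.0, 87.0]]
top backboard 105 p3/50/97 [[37.0, -52.0, 103.0], [41.0, 15.0, 107.0], [46.0, 51.0, 113.0]]
top eye 33 p3/50/97 [[-76.0, -14.0, 107.0], [-74.0, 1.0, 129.0], [-70.0, 15.0, 136.0]]
top hook120 30 p3/50/97 [[35.0, -11.0, 122.0], [40.0, 1.0, 128.0], [48.0, 10.0, 133.0]]
top hook135 9 p3/50/97 [[39.0, -2.0, 135.0], [40.0, 3.0, 138.0], [46.0, 9.0, 145.0]]
top hook150 6 p3/50/97 [[41.0, -3.0, 151.0], [42.0, 1.0, 154.0], [44.0, 4.0, 158.0]]
top hook165 3 p3/50/97 [[41.0, -0.0, 168.0], [43.0, 3.0, 169.0], [44.0, 4.0, 173.0]]
top hook180 8 p3/50/97 [[46.0, -6.0
[... 887 characters left out ...]
p3/50/97 [[-76.0, -18.0, 106.0], [-74.0, -5.0, 121.0], [-70.0, 12.0, 132.0]]
scene hook120 42 p3/50/97 [[36.0, -13.0, 120.0], [40.0, -5.0, 127.0], [46.0, 8.0, 134.0]]
scene hook135 17 p3/50/97 [[39.0, -5.0, 136.0], [42.0, -3.0, 143.0], [46.0, 2.0, 148.0]]
scene hook150 21 p3/50/97 [[41.0, -6.0, 150.0], [43.0, -3.0, 158.0], [49.0, 2.0, 165.0]]
scene hook165 20 p3/50/97 [[41.0, -6.0, 166.0], [46.0, -3.0, 175.0], [49.0, 1.0, 180.0]]
scene hook180 40 p3/50/97 [[37.0, -6.0, 184.0], [49.0, -3.0, 191.0], [67.0, 1.0, 195.0]]
scene hook195 46 p3/50/97 [[37.0, -9.0, 195.0], [63.0, -3.0, 201.0], [69.0, 3.0, 208.0]]
scene hook210 39 p3/50/97 [[39.0, -6.0, 210.0], [52.0, -3.0, 214.0], [70.0, 2.0, 217.0]]
```

```bash
cat >> h.py <<'E'
def down(sgn=1): # tool z down, tool x along sgn*cradle x
    X=RC[:,0]*sgn;Z=np.array([0,0,-1.]);return np.stack([X,np.cross(Z,X),Z],1)
E
python3 - <<'E'
from h import *
st=arm.read_state();print(R.from_rotvec(st["tool_rot"]).as_matrix().round(2))
R0=R.from_rotvec(st["tool_rot"]).as_matrix()
W=wd([-.165,0,.03]);print("pre",W)
for sg in(1,-1): print(sg,rel(W,down(sg)))
for p in([.42,.35,.33],[*W[:2],.33]): print(p,rel(p,R0))
E
```

```text
[[-0.96  0.29 -0.  ]
 [ 0.29  0.96 -0.  ]
 [-0.   -0.   -1.  ]]
pre [ 0.40222354 -0.19400897  0.03      ]
1 (array([-0.4414, -0.7162,  0.2016]), array([-0.000e+00, -3.000e-03, -3.133e+00]))
-1 (array([-0.4414, -0.7162,  0.2016]), array([-0.002,  0.   ,  0.008]))
[0.42, 0.35, 0.33] (array([-0.2983, -0.1915, -0.0993]), array([-0., -0., -0.]))
[np.float64(0.40222353981416376), np.float64(-0.19400896802617668), 0.33] (array([-0.4415, -0.7167, -0.0984]), array([-0., -0., -0.]))
```

The rows are not in the units I measure in: shifts go in units of 5 mm and turns go in units of 0.25 rad. I convert before sending: -0.33 m is -66, -0.08 m is -16.

```bash
echo '{"dx": [-6, -12, -18, -26, -33, -40, -47, -54, -60, -62, -64, -66], "dy": [-4, -8, -12, -16, -20, -24, -30, -34, -38, -46, -54, -62], "dz": [-6, -12, -16, -20, -20, -20, -20, -20, -20, -20, -20, -20], "ax": [0, 0, 0, 0, 0, 0, 0, 0, 0, 0, 0, 0], "ay": [0, 0, 0, 0, 0, 0, 0, 0, 0, 0, 0, 0], "az": [0, 0, 0, 0, 0, 0, 0, 0, 0, 0, 0, 0]}' > next.json && python3 -m inch next.json 0.0
echo '{"dx": [-2, -4, -6, -8, -10, -12, -14, -16, -19, -22, -22, -22], "dy": [-8, -16, -24, -32, -40, -48, -56, -64, -72, -80, -81, -81], "dz": [0, 0, 0, 0, 0, 0, 0, 0, 0, 0, 6, 14], "ax": [0, 0, 0, 0, 0, 0, 0, 0, 0, 0, 0, 0], "ay": [0, 0, 0, 0, 0, 0, 0, 0, 0, 0, 0, 0], "az": [0, 0, 0, 0, 0, 0, 0, 0, 0, 0, 0, 0]}' > next.json && python3 -m inch next.json
python3 - <<'E'
from h import *
print(cr(arm.read_state()["tcp_pos"]),rel(wd([-.165,0,.029]),down(-1)))
E
```

```text
t: 1.1
tcp_pos: [0.4159, 0.232, 0.3306]
tool_rot: [-0.469, -3.106, 0.001]
contact_force: [0.8, -0.9, 0.2]
width: -0.0
grasp_force: 0.0
t: 2.1
tcp_pos: [0.4033, -0.1892, 0.2631]
tool_rot: [0.476, 3.097, -0.001]
contact_force: [1.7, 1.7, -0.4]
width: 0.003
grasp_force: 0.0
[-0.16546387  0.00487242  0.26313776] (array([ 0.0015, -0.005 ,  0.2341]), array([0.001, 0.008, 0.002]))
```

To row units: 0.234 m is 46.8, 0.215 m is 43, 0.008 rad is 0.032.

```bash
echo '{"dx": [0, 0, 0, 0, 0, 0, 0, 0, -2, -3.2], "dy": [-0.6, -1, -1, -1, -1, -1, -1, -1, -1, -1], "dz": [8, 16, 24, 32, 38, 43, 46.8, 46.8, 46.8, 46.8], "ax": [0, 0, 0, 0, 0, 0, 0, 0, 0, 0], "ay": [0.032, 0.032, 0.032, 0.032, 0.032, 0.032, 0.032, 0.032, 0.032, 0.032], "az": [0, 0, 0, 0, 0, 0, 0, 0, 0, 0]}' > next.json && python3 -m inch next.json
python3 - <<'E'
from h import *
print(cr(arm.read_state()["tcp_pos"]))
s=snapshot("scene");cv2.imwrite("pics/p1.png",cv2.cvtColor(cv2.resize(s["image"][150:290,200:360],(640,560)),cv2.COLOR_RGB2BGR))
E
```

```text
t: 2.93
tcp_pos: [0.4173, -0.1953, 0.0283]
tool_rot: [-0.467, -3.101, -0.001]
contact_force: [0.4, -0.3, 0.1]
width: -0.001
grasp_force: 0.0
[-0.15023831  0.00328039  0.0283086 ]
```

View pics/p1.png

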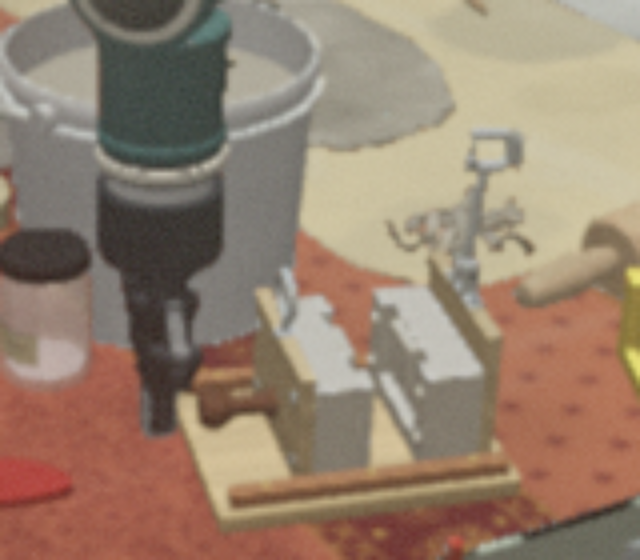

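The closed fingertips (160,420) stand in line in front of the knob (210,400), clear of the jar (45,300). Now I push gently.

To row units: -0.003 m is -0.6, -0.028 m is -5.6.

```bash
echo '{"dx": [-0.8, -1.6, -2, -2.4, -2.8, -3.2, -3.6, -4, -4.4, -4.8, -5.2, -5.6], "dy": [-0.6, -0.6, -0.6, -0.6, -0.6, -0.6, -0.6, -0.6, -0.6, -0.6, -0.6, -0.6], "dz": [0, 0, 0, 0, 0, 0, 0, 0, 0, 0, 0, 0], "ax": [0, 0, 0, 0, 0, 0, 0, 0, 0, 0, 0, 0], "ay": [0, 0, 0, 0, 0, 0, 0, 0, 0, 0, 0, 0], "az": [0, 0, 0, 0, 0, 0, 0, 0, 0, 0, 0, 0]}' > next.json && python3 -m inch next.json
python3 -c "
from h import *
s=arm.read_state();print(cr(s['tcp_pos']),RC.T@s['contact_force'])"
```

```text
t: 3.98
tcp_pos: [0.4377, -0.2042, 0.0265]
tool_rot: [-0.466, -3.092, -0.007]
contact_force: [-9.3, 3.1, 7.3]
width: 0.001
grasp_force: 4.8
[-0.12808184  0.00099296  0.02649488] [-9.84663219  0.12789373  7.28363512]
```

```bash
cat >> h.py <<'E'
def front():
    s=snapshot("scene");Q=cr(pts(s))*1000;x,y,z=Q[...,0],Q[...,1],Q[...,2]
    m=(s["depth"]>0)&(abs(y)<50)&(abs(y)>20)&(z>87)&(z<97)&(x<-20)&(x>-110)
    return s,np.percentile(Q[m],[5,50,95],axis=0).round(1)
E
python3 -c "
from h import *
s,b=front();print(b)
cv2.imwrite('pics/p2.png',cv2.cvtColor(cv2.resize(s['image'][170:290,220:350],(650,600)),cv2.COLOR_RGB2BGR))
s=arm.read_state();print(cr(s['tcp_pos']),RC.T@s['contact_force'],s['moment'])"
```

```text
[[-69.5 -47.6  88.5]
 [-65.5 -24.3  91. ]
 [-61.3  43.4  92.7]]
[-0.12717599  0.00091739  0.02650527] [-3.98930574  0.69810187  0.34821594] [0.233097   0.76377053 0.00824215]
```

View pics/p2.png

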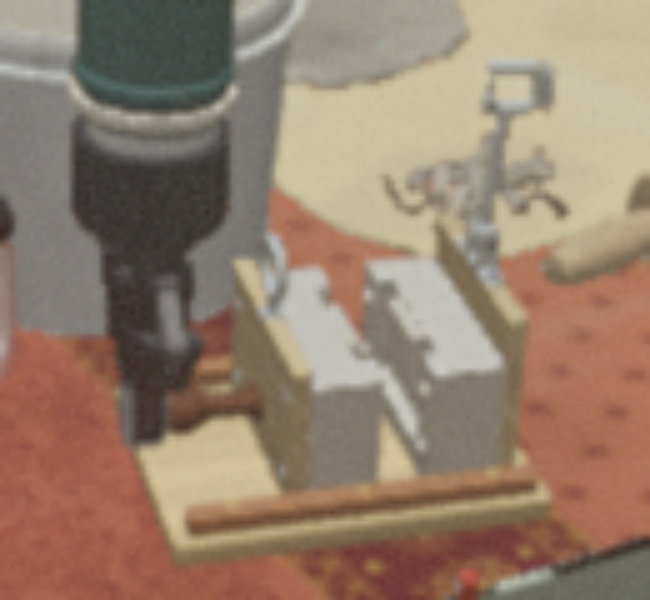

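The knob (175,405) has moved with the fingers, and about 24 mm remain. I continue slowly.

To row units: -0.012 m is -2.4, -0.0105 m is -2.1.

```bash
echo '{"dx": [-0.3, -0.6, -0.9, -1.2, -1.5, -1.8, -2.1, -2.4], "dy": [0, 0, 0, 0, 0, 0, 0, 0], "dz": [0, 0, 0, 0, 0, 0, 0, 0], "ax": [0, 0, 0, 0, 0, 0, 0, 0], "ay": [0, 0, 0, 0, 0, 0, 0, 0], "az": [0, 0, 0, 0, 0, 0, 0, 0]}' > next.json && python3 -m inch next.json
python3 -c "
from h import *
s=arm.read_state();print(cr(s['tcp_pos']),RC.T@s['contact_force'],s['moment'])"
echo '{"dx": [-0.3, -0.6, -0.8, -1, -1.2, -1.4], "dy": [0, 0, 0, 0, 0, 0], "dz": [0, 0, 0, 0, 0, 0], "ax": [0, 0, 0, 0, 0, 0], "ay": [0, 0, 0, 0, 0, 0], "az": [0, 0, 0, 0, 0, 0]}' > next.json && python3 -m inch next.json
python3 -c "
from h import *
s=arm.read_state();print(cr(s['tcp_pos']),RC.T@s['contact_force'],s['moment']);print(front()[1])"
```

```text
t: 4.7
tcp_pos: [0.4493, -0.2079, 0.0264]
tool_rot: [-0.466, -3.092, -0.006]
contact_force: [-8.3, 2.5, 7.0]
width: 0.0
grasp_force: 4.6
[-0.11591313  0.0010355   0.02639111] [-8.66586113 -0.13311566  7.04159772] [ 0.54800796  1.64203966 -0.04440305]
t: 5.2
tcp_pos: [0.4559, -0.2099, 0.0263]
tool_rot: [-0.466, -3.092, -0.007]
contact_force: [-9.0, 2.6, 8.1]
width: -0.0
grasp_force: 4.7
[-0.10905392  0.00105449  0.0263329 ] [-9.34375896 -0.24972062  8.05259936] [0.56016957 1.79668497 0.0092069 ]
[[-104.1  -48.    87.6]
 [ -47.6  -28.3   90.5]
 [ -41.4   44.9   93. ]]
```

```bash
F='from h import *
s=arm.read_state();print(cr(s["tcp_pos"]).round(4),(RC.T@s["contact_force"]).round(1))'
echo '{"dx": [-0.2, -0.4, -0.6, -0.8], "dy": [0, 0, 0, 0], "dz": [0, 0, 0, 0], "ax": [0, 0, 0, 0], "ay": [0, 0, 0, 0], "az": [0, 0, 0, 0]}' > next.json && python3 -m inch next.json >/dev/null
python3 -c "$F"
echo '{"dx": [-0.14, -0.28], "dy": [0, 0], "dz": [0, 0], "ax": [0, 0], "ay": [0, 0], "az": [0, 0]}' > next.json && python3 -m inch next.json >/dev/null
python3 -c "$F"
```

```text
[-0.1048  0.0011  0.0263] [-8.2 -0.6  6.4]
[-0.1034  0.0011  0.0263] [-8.8 -0.1  6.7]
```

```bash
python3 -c 'from h import *
print(front()[1])'
```

```text
[[-104.4  -48.6   88.5]
 [ -42.4  -30.6   90.7]
 [ -36.2   44.1   95.3]]
```

```bash
F='from h import *
s=arm.read_state();print(cr(s["tcp_pos"]).round(4),(RC.T@s["contact_force"]).round(1))'
echo '{"dx": [-0.14, -0.28], "dy": [0, 0], "dz": [0, 0], "ax": [0, 0], "ay": [0, 0], "az": [0, 0]}' > next.json && python3 -m inch next.json >/dev/null
python3 -c "$F"
echo '{"dx": [-0.14], "dy": [0], "dz": [0], "ax": [0], "ay": [0], "az": [0]}' > next.json && python3 -m inch next.json >/dev/null
python3 -c "$F"
echo '{"dx": [-0.14], "dy": [0], "dz": [0], "ax": [0], "ay": [0], "az": [0]}' > next.json && python3 -m inch next.json >/dev/null
python3 -c "$F"
```

```text
[-0.1035  0.0011  0.0261] [-13.8  -0.9  10.9]
[-0.1035  0.0011  0.026 ] [-16.3  -0.6  13.2]
[-0.1036  0.0011  0.026 ] [-17.2  -0.2  14.4]
```

It stopped dead at TCP x = -103.5 mm, so the front half is home. I back off and verify.

```bash
echo '{"dx": [0.6, 1.6, 4, 8, 12, 12, 12], "dy": [0, 0, 0, 0, 0, 0, 0], "dz": [0, 0, 0, -2, -8, -16, -24], "ax": [0, 0, 0, 0, 0, 0, 0], "ay": [0, 0, 0, 0, 0, 0, 0], "az": [0, 0, 0, 0, 0, 0, 0]}' > next.json && python3 -m inch next.json
python3 -c "
from h import *
s,b=front();print(b);print(cr(arm.read_state()['tcp_pos']))
cv2.imwrite('pics/p3.png',cv2.cvtColor(cv2.resize(s['image'][170:290,220:350],(650,600)),cv2.COLOR_RGB2BGR))
s=snapshot('top');Q=cr(pts(s))*1000;x,y,z=Q[...,0],Q[...,1],Q[...,2];ok=s['depth']>0
for n,m in dict(gap=(abs(x)<15)&(abs(y)<50)&(z<72),fb=(z>86)&(z<97)&(x<-25)&(x>-100)&(abs(y)<50)&(abs(y)>20),eye=(z>105)&(z<160)&(x<-20)&(x>-80)&(abs(y)<25),bb=(z>102)&(z<114)&(x>20)&(x<70)&(abs(y)>15)&(abs(y)<50)).items():
  m=m&ok;print(n,m.sum(),np.percentile(Q[m],[5,50,95],axis=0).round(1).tolist() if m.any() else '')
"
```

```text
t: 6.72
tcp_pos: [0.409, -0.1959, 0.1478]
tool_rot: [-0.468, -3.095, -0.002]
contact_force: [1.5, 0.4, 0.1]
width: -0.0
grasp_force: 0.0
[[-44.8 -46.5  88.7]
 [-40.8 -22.9  90.5]
 [-36.   44.2  92.8]]
[-0.1524699  -0.00069999  0.1546727 ]
gap 57 [[1.6, -35.4, 27.1], [7.8, 17.4, 41.2], [9.6, 29.6, 69.6]]
fb 90 [[-45.1, -46.8, 86.7], [-40.4, -21.9, 91.1], [-32.2, 46.0, 95.1]]
eye 36 [[-43.2, -14.0, 107.6], [-41.0, 0.3, 128.3], [-37.7, 13.3, 137.4]]
bb 94 [[36.7, -46.1, 103.0], [41.6, -0.1, 107.6], [45.7, 46.2, 111.8]]
```

View pics/p3.png

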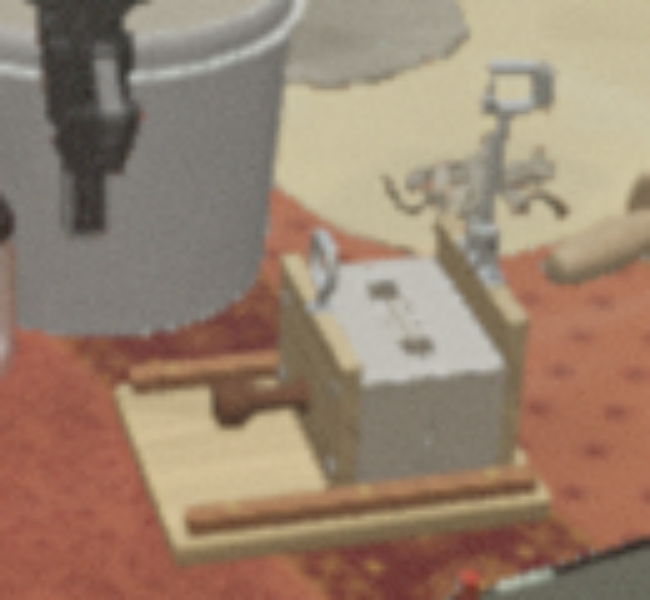

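The mould is closed in the picture: the faces meet at (400,310) and the eye stands at (322,265). The depth data puts the board centre at -40.8 mm against -41 at home. Next I go behind the hook.

To row units: -0.15 m is -30, -0.267 m is -53.4.

```bash
echo '{"dx": [0, 0, -4, -10, -18, -26, -34, -42, -48, -53.4, -53.4], "dy": [0, 0, 0, 0, 0, 0, 0, 0, 0, 0, 0], "dz": [-8, -16, -23, -28, -30, -30, -30, -30, -30, -30, -30], "ax": [0, 0, 0, 0, 0, 0, 0, 0, 0, 0, 0], "ay": [0, 0, 0, 0, 0, 0, 0, 0, 0, 0, 0], "az": [0, 0, 0, 0, 0, 0, 0, 0, 0, 0, 0]}' > next.json && python3 -m inch next.json
python3 -c "
from h import *
s=arm.read_state();print(cr(s['tcp_pos']),rel(wd([.115,0,.19]),down(-1)))"
```

```text
t: 7.73
tcp_pos: [0.6711, -0.2753, 0.2919]
tool_rot: [-0.462, -3.099, 0.001]
contact_force: [-1.0, 1.4, -1.1]
width: -0.004
grasp_force: 0.0
[0.11586033 0.00384242 0.29191269] (array([ 0.    , -0.0037,  0.1019]), array([-0.002, -0.009,  0.011]))
```

To row units: 0.1 m is 20, 0.075 m is 15, 0.011 rad is 0.044.

```bash
echo '{"dx": [0, 0, 0, 0, 2.4, 4.4, 5.4, 6.2, 6.8, 7.4, 8, 8.6], "dy": [-0.8, -0.8, -0.8, -0.8, -0.8, -0.8, -0.8, -0.8, -0.8, -0.8, -0.8, -0.8], "dz": [8, 15, 20, 20, 20, 20, 20, 20, 20, 20, 20, 20], "ax": [0, 0, 0, 0, 0, 0, 0, 0, 0, 0, 0, 0], "ay": [-0.036, -0.036, -0.036, -0.036, -0.036, -0.036, -0.036, -0.036, -0.036, -0.036, -0.036, -0.036], "az": [0.044, 0.044, 0.044, 0.044, 0.044, 0.044, 0.044, 0.044, 0.044, 0.044, 0.044, 0.044]}' > next.json && python3 -m inch next.json
python3 -c "
from h import *
s=arm.read_state();print(cr(s['tcp_pos']).round(4),(RC.T@s['contact_force']).round(1))"
```

```text
t: 8.73
tcp_pos: [0.6245, -0.2661, 0.1959]
tool_rot: [0.484, 3.102, -0.0]
contact_force: [-0.1, -0.7, 0.9]
width: 0.001
grasp_force: 0.5
[ 0.0686 -0.0015  0.1959] [ 0.1 -0.7  0.9]
```

```bash
echo '{"dx": [0.6, 1.2, 1.8, 2.4, 3, 3.6, 4.2, 4.8], "dy": [0.2, 0.2, 0.2, 0.2, 0.2, 0.2, 0.2, 0.2], "dz": [0.6, 0.6, 0.6, 0.6, 0.6, 0.6, 0.6, 0.6], "ax": [0, 0, 0, 0, 0, 0, 0, 0], "ay": [0, 0, 0, 0, 0, 0, 0, 0], "az": [0, 0, 0, 0, 0, 0, 0, 0]}' > next.json && python3 -m inch next.json
python3 -c "
from h import *
s=arm.read_state();print(cr(s['tcp_pos']).round(4),(RC.T@s['contact_force']).round(1))
s=snapshot('scene')
cv2.imwrite('pics/p4.png',cv2.cvtColor(cv2.resize(s['image'][150:270,240:370],(650,600)),cv2.COLOR_RGB2BGR))"
```

```text
t: 9.4
tcp_pos: [0.6013, -0.2578, 0.1924]
tool_rot: [0.485, 3.103, -0.0]
contact_force: [1.4, 0.2, -0.2]
width: -0.001
grasp_force: 0.3
[ 0.044  -0.0006  0.1924] [ 1.3  0.7 -0.2]
```

View pics/p4.png

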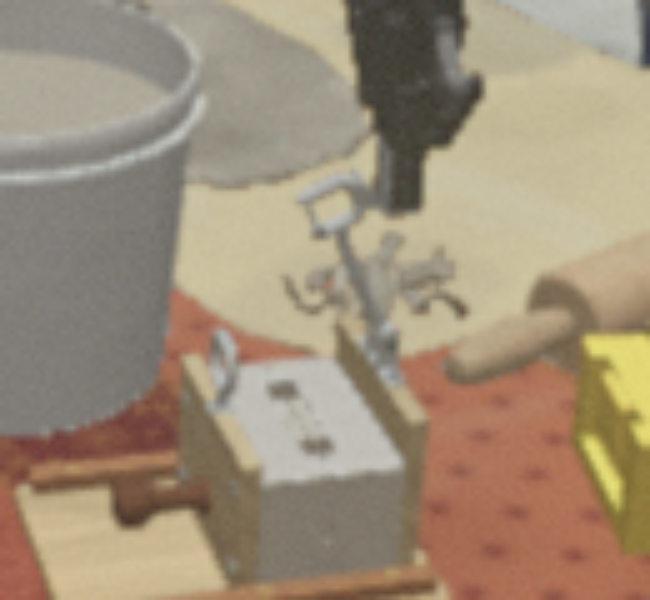

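The fingers (400,190) are pushing the hook (335,205) over towards the eye, at very low force. I continue.

```bash
echo '{"dx": [0.6, 1.2, 1.8, 2.4, 3, 3.6, 4.2, 4.8, 5.4, 6, 6.6], "dy": [0, 0, 0, 0, 0, 0, 0, 0, 0, 0, 0], "dz": [0, 0, 0, 0, 0, 0, 0, 0, 0, 0, 0], "ax": [0, 0, 0, 0, 0, 0, 0, 0, 0, 0, 0], "ay": [0, 0, 0, 0, 0, 0, 0, 0, 0, 0, 0], "az": [0, 0, 0, 0, 0, 0, 0, 0, 0, 0, 0]}' > next.json && python3 -m inch next.json
cat >> h.py <<'E'
def hook(): # points of the hook, cradle mm, from both fixed views
    for n in("top","scene"):
        s=snapshot(n);Q=cr(pts(s))*1000;x,y,z=Q[...,0],Q[...,1],Q[...,2]
        m=(s["depth"]>0)&(abs(y)<12)&(z>117)&(x<55)&(x>-65)&(z<225)
        q=Q[m];q=q[np.hypot(q[:,0]-41,q[:,2]-125)<115]
        print(n,[(int(a),len(k),*np.percentile(k[:,2],[10,90]).round(0)) for a in range(-60,50,10) for k in [q[(q[:,0]>=a)&(q[:,0]<a+10)]] if len(k)])
    return s
E
python3 -c "
from h import *
s=arm.read_state();print(cr(s['tcp_pos']).round(4),(RC.T@s['contact_force']).round(1))"
echo '{"dx": [-1.6, -2, -2, -2], "dy": [0, 0, 0, 0], "dz": [0, -6, -12, -18], "ax": [0, 0, 0, 0], "ay": [0, 0, 0, 0], "az": [0, 0, 0, 0]}' > next.json && python3 -m inch next.json
python3 -c "
from h import *
hook()
s=arm.read_state();print(cr(s['tcp_pos']).round(4),(RC.T@s['contact_force']).round(1))"
```

```text
t: 10.37
tcp_pos: [0.5699, -0.2477, 0.1925]
tool_rot: [0.485, 3.103, -0.0]
contact_force: [0.4, -0.1, 0.2]
width: -0.004
grasp_force: 0.2
[ 0.0111 -0.0004  0.1925] [0.4 0.  0.2]
t: 10.7
tcp_pos: [0.5799, -0.2509, 0.2832]
tool_rot: [-0.485, -3.104, 0.001]
contact_force: [0.5, -0.0, 1.0]
width: 0.005
grasp_force: 0.0
top []
scene [(-50, 13, np.float64(122.0), np.float64(131.0)), (-40, 12, np.float64(130.0), np.float64(180.0)), (-30, 27, np.float64(173.0), np.float64(189.0)), (-20, 35, np.float64(165.0), np.float64(195.0)), (-10, 50, np.float64(167.0), np.float64(195.0)), (0, 26, np.float64(155.0), np.float64(189.0)), (10, 14, np.float64(144.0), np.float64(154.0)), (20, 15, np.float64(136.0), np.float64(145.0)), (30, 25, np.float64(119.0), np.float64(135.0)), (40, 23, np.float64(122.0), np.float64(131.0))]
[ 0.0245 -0.0015  0.2878] [ 0.2 -0.3 -0.2]
```

The hook stands at about 0.74 rad and stays there, with the plate at about (-3, 195) mm in the cradle x-z plane. I now press it down from above along its arc.

```bash
F='from h import *
s=arm.read_state();print(cr(s["tcp_pos"]).round(4),(RC.T@s["contact_force"]).round(1))'
echo '{"dx": [4, 4, 4, 4, 4, 4.4, 5], "dy": [0.2, 0.2, 0.2, 0.2, 0.2, 0.2, 0.2], "dz": [6, 12, 15, 16.4, 17.2, 17.8, 18.4], "ax": [0, 0, 0, 0, 0, 0, 0], "ay": [0, 0, 0, 0, 0, 0, 0], "az": [0, 0, 0, 0, 0, 0, 0]}' > next.json && python3 -m inch next.json; python3 -c "$F"
echo '{"dx": [0.4, 0.8, 1.2, 1.6], "dy": [0, 0, 0, 0], "dz": [0.6, 1.2, 1.8, 2.4], "ax": [0, 0, 0, 0], "ay": [0, 0, 0, 0], "az": [0, 0, 0, 0]}' > next.json && python3 -m inch next.json;python3 -c "$F"
```

```text
t: 11.38
tcp_pos: [0.5571, -0.2428, 0.1911]
tool_rot: [0.484, 3.101, -0.001]
contact_force: [-0.3, 0.3, 0.6]
width: -0.001
grasp_force: 0.2
[-0.0026  0.0003  0.1911] [-0.4  0.2  0.6]
t: 11.72
tcp_pos: [0.5486, -0.2398, 0.1785]
tool_rot: [0.485, 3.102, -0.0]
contact_force: [-0.6, -0.3, 0.2]
width: 0.002
grasp_force: 0.2
[-0.0116  0.0006  0.1785] [-0.4 -0.4  0.2]
```

```bash
F='from h import *
s=arm.read_state();print(cr(s["tcp_pos"]).round(4),(RC.T@s["contact_force"]).round(1))'
echo '{"dx": [0.2, 0.4, 0.6, 0.8, 1, 1.2], "dy": [0, 0, 0, 0, 0, 0], "dz": [0.3, 0.6, 0.9, 1.2, 1.5, 1.8], "ax": [0, 0, 0, 0, 0, 0], "ay": [0, 0, 0, 0, 0, 0], "az": [0, 0, 0, 0, 0, 0]}' > next.json && python3 -m inch next.json >/dev/null; python3 -c "$F"
echo '{"dx": [0.2, 0.3, 0.4], "dy": [0, 0, 0], "dz": [0.2, 0.4, 0.6], "ax": [0, 0, 0], "ay": [0, 0, 0], "az": [0, 0, 0]}' > next.json && python3 -m inch next.json >/dev/null; python3 -c "$F
hook()"
```

```text
[-0.0176  0.0006  0.1693] [ 0.4 -0.   0.7]
[-0.0196  0.0006  0.1663] [-0.2  0.7  0.4]
top []
scene [(-60, 2, np.float64(137.0), np.float64(140.0)), (-50, 48, np.float64(128.0), np.float64(159.0)), (-40, 83, np.float64(133.0), np.float64(209.0)), (-30, 81, np.float64(138.0), np.float64(191.0)), (-20, 45, np.float64(139.0), np.float64(193.0)), (-10, 18, np.float64(135.0), np.float64(177.0)), (0, 11, np.float64(132.0), np.float64(137.0)), (10, 15, np.float64(129.0), np.float64(135.0)), (20, 12, np.float64(125.0), np.float64(132.0)), (30, 23, np.float64(122.0), np.float64(130.0)), (40, 22, np.float64(119.0), np.float64(130.0))]
```

```bash
cat > f.py <<'E'
from h import *
s=arm.read_state();print(cr(s["tcp_pos"]).round(4),(RC.T@s["contact_force"]).round(1),s["grasp_force"].round(1))
E
for i in 1 2 3; do echo '{"dx": [0.06, 0.12], "dy": [0, 0], "dz": [0.2, 0.4], "ax": [0, 0], "ay": [0, 0], "az": [0, 0]}' > next.json && python3 -m inch next.json >/dev/null; python3 f.py; done
```

```text
Traceback (most recent call last):
  File "f.py", line 2, in <module>
    s=arm.read_state();print(cr(s["tcp_pos"]).round(4),(RC.T@s["contact_force"]).round(1),s["grasp_force"].round(1))
                                                                                          ^^^^^^^^^^^^^^^^^^^^^^
AttributeError: 'float' object has no attribute 'round'
Traceback (most recent call last):
  File "f.py", line 2, in <module>
    s=arm.read_state();print(cr(s["tcp_pos"]).round(4),(RC.T@s["contact_force"]).round(1),s["grasp_force"].round(1))
                                                                                          ^^^^^^^^^^^^^^^^^^^^^^
AttributeError: 'float' object has no attribute 'round'
Traceback (most recent call last):
  File "f.py", line 2, in <module>
    s=arm.read_state();print(cr(s["tcp_pos"]).round(4),(RC.T@s["contact_force"]).round(1),s["grasp_force"].round(1))
                                                                                          ^^^^^^^^^^^^^^^^^^^^^^
AttributeError: 'float' object has no attribute 'round'
```

```bash
sed -i 's/s\["grasp_force"\].round(1)/round(float(s["grasp_force"]),1)/' f.py; python3 f.py
echo '{"dx": [0.06], "dy": [0], "dz": [0.2], "ax": [0], "ay": [0], "az": [0]}' > next.json && python3 -m inch next.json >/dev/null; python3 f.py
```

```text
[-0.0216  0.0006  0.1613] [-3.9  0.   9.8] 4.3
[-0.022   0.0006  0.1604] [-4.6  1.  11.9] 4.8
```

```bash
echo '{"dx": [0.3], "dy": [0], "dz": [0.06], "ax": [0], "ay": [0], "az": [0]}' > next.json && python3 -m inch next.json >/dev/null; python3 f.py
echo '{"dx": [0.2], "dy": [0], "dz": [0.1], "ax": [0], "ay": [0], "az": [0]}' > next.json && python3 -m inch next.json >/dev/null; python3 f.py
```

```text
[-0.0224  0.0005  0.1602] [1.4 0.8 5.4] 3.3
[-0.0225  0.0006  0.16  ] [1.6 0.3 7.9] 3.5
```

To row units: 0.0008 m is 0.16, 0.0007 m is 0.14.

```bash
echo '{"dx": [0.14], "dy": [0], "dz": [0.16], "ax": [0], "ay": [0], "az": [0]}' > next.json && python3 -m inch next.json >/dev/null; python3 f.py
echo '{"dx": [0.14], "dy": [0], "dz": [0.16], "ax": [0], "ay": [0], "az": [0]}' > next.json && python3 -m inch next.json >/dev/null; python3 f.py
echo '{"dx": [0.14], "dy": [0], "dz": [0.16], "ax": [0], "ay": [0], "az": [0]}' > next.json && python3 -m inch next.json >/dev/null; python3 f.py
```

```text
[-0.0228  0.0006  0.1594] [1.5 0.8 7.5] 3.8
[-0.0232  0.0006  0.1587] [2.2 0.3 6.8] 3.4
[-0.0236  0.0005  0.158 ] [ 3.9 -0.9  6.6] 3.6
```

To row units: 0.0008 m is 0.16, 0.0005 m is 0.1.

```bash
echo '{"dx": [0.1], "dy": [0], "dz": [0.16], "ax": [0], "ay": [0], "az": [0]}' > next.json && python3 -m inch next.json >/dev/null; python3 f.py
echo '{"dx": [0.1], "dy": [0], "dz": [0.16], "ax": [0], "ay": [0], "az": [0]}' > next.json && python3 -m inch next.json >/dev/null; python3 f.py
echo '{"dx": [0.1], "dy": [0], "dz": [0.16], "ax": [0], "ay": [0], "az": [0]}' > next.json && python3 -m inch next.json >/dev/null; python3 f.py
echo '{"dx": [0.1], "dy": [0], "dz": [0.16], "ax": [0], "ay": [0], "az": [0]}' > next.json && python3 -m inch next.json >/dev/null; python3 f.py
```

```text
[-0.0239  0.0006  0.1573] [4.1 1.1 6.2] 3.6
[-0.0242  0.0006  0.1565] [4.7 1.3 6.3] 3.6
[-0.0245  0.0006  0.1558] [4.  0.8 7. ] 3.6
[-0.0248  0.0005  0.155 ] [5.1 0.3 6.4] 3.5
```

```bash
echo '{"dx": [0.04], "dy": [0], "dz": [0.16], "ax": [0], "ay": [0], "az": [0]}' > next.json && python3 -m inch next.json >/dev/null; python3 f.py
echo '{"dx": [0.06], "dy": [0], "dz": [0.16], "ax": [0], "ay": [0], "az": [0]}' > next.json && python3 -m inch next.json >/dev/null; python3 f.py
echo '{"dx": [0.06], "dy": [0], "dz": [0.16], "ax": [0], "ay": [0], "az": [0]}' > next.json && python3 -m inch next.json >/dev/null; python3 f.py
```

```text
[-0.0251  0.0006  0.1543] [3.5 0.5 7.1] 3.5
[-0.0254  0.0006  0.1534] [ 5.  -0.4  6. ] 3.3
[-0.0258  0.0006  0.1525] [4.6 0.4 5.5] 3.1
```

```bash
python3 -c "
from h import *
s=hook()
cv2.imwrite('pics/p5.png',cv2.cvtColor(cv2.resize(s['image'][180:240,250:330],(800,600),interpolation=cv2.INTER_CUBIC),cv2.COLOR_RGB2BGR))"
```

```text
top []
scene [(-60, 7, np.float64(124.0), np.float64(138.0)), (-50, 51, np.float64(126.0), np.float64(151.0)), (-40, 111, np.float64(128.0), np.float64(197.0)), (-30, 63, np.float64(124.0), np.float64(180.0)), (-20, 23, np.float64(127.0), np.float64(175.0)), (-10, 10, np.float64(125.0), np.float64(130.0)), (0, 11, np.float64(125.0), np.float64(130.0)), (10, 16, np.float64(123.0), np.float64(130.0)), (20, 15, np.float64(122.0), np.float64(128.0)), (30, 22, np.float64(121.0), np.float64(128.0)), (40, 23, np.float64(120.0), np.float64(130.0))]
```

View pics/p5.png

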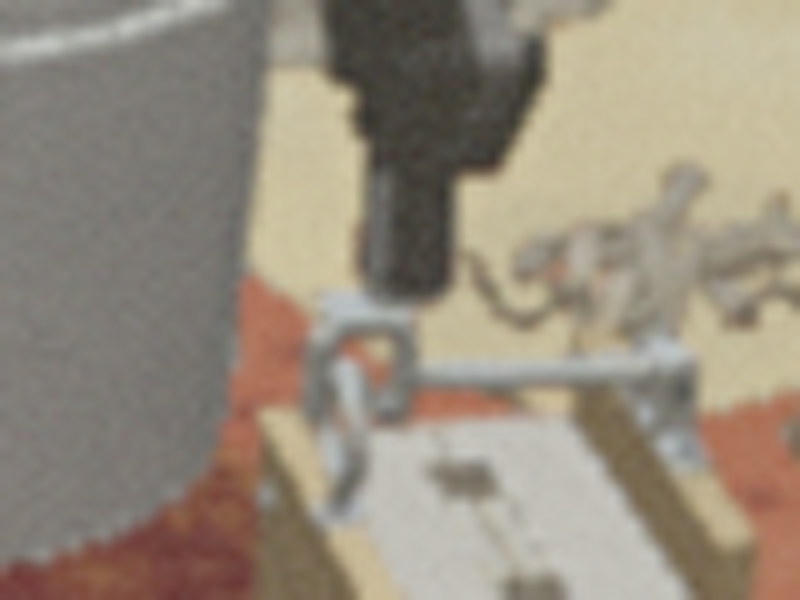

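The ring top (348,370) is now inside the hook's mouth, whose roof is at (360,335), and the fingers press on the plate at (405,300). I keep going in sub-mm steps until the force drops.

The rows are not in the units I measure in: shifts go in units of 5 mm and turns go in units of 0.25 rad. I convert before sending: 0.0008 m is 0.16, 0.0003 m is 0.06.

```bash
echo '{"dx": [0.06], "dy": [0], "dz": [0.16], "ax": [0], "ay": [0], "az": [0]}' > next.json && python3 -m inch next.json >/dev/null; python3 f.py
echo '{"dx": [0.06], "dy": [0], "dz": [0.16], "ax": [0], "ay": [0], "az": [0]}' > next.json && python3 -m inch next.json >/dev/null; python3 f.py
echo '{"dx": [0.06], "dy": [0], "dz": [0.16], "ax": [0], "ay": [0], "az": [0]}' > next.json && python3 -m inch next.json >/dev/null; python3 f.py
```

```text
[-0.0269  0.0006  0.1512] [ 5.1 -0.4  5.1] 2.3
[-0.0286  0.0006  0.1497] [0.8 0.7 0.2] 0.0
[-0.031   0.0007  0.1477] [-0.2 -0.2 -0.3] 0.1
```

```bash
echo '{"dx": [0], "dy": [0], "dz": [0], "ax": [0], "ay": [0], "az": [0]}' > next.json && python3 -m inch next.json >/dev/null; python3 f.py; python3 -c "
from h import *
s=hook()
cv2.imwrite('pics/p6.png',cv2.cvtColor(cv2.resize(s['image'][180:240,250:330],(800,600),interpolation=cv2.INTER_CUBIC),cv2.COLOR_RGB2BGR))"
```

```text
[-0.0316  0.0008  0.1472] [-0.3 -0.8 -0.4] 0.1
top []
scene [(-60, 7, np.float64(120.0), np.float64(134.0)), (-50, 106, np.float64(128.0), np.float64(193.0)), (-40, 62, np.float64(130.0), np.float64(177.0)), (-30, 49, np.float64(121.0), np.float64(167.0)), (-20, 11, np.float64(123.0), np.float64(128.0)), (-10, 12, np.float64(122.0), np.float64(128.0)), (0, 14, np.float64(121.0), np.float64(127.0)), (10, 12, np.float64(123.0), np.float64(127.0)), (20, 12, np.float64(121.0), np.float64(126.0)), (30, 26, np.float64(120.0), np.float64(130.0)), (40, 20, np.float64(120.0), np.float64(130.0))]
```

View pics/p6.png

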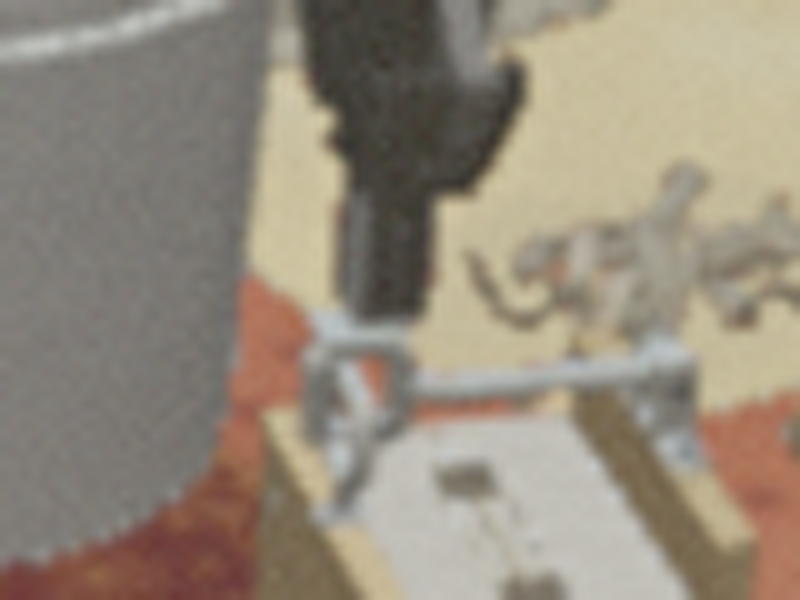

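The hook is level at about 0 rad, the ring is in its mouth, and the gate bar shows across below the ring's top at (330,435)-(395,415). The force has vanished. I lift off straight up and check.

```bash
echo '{"dx": [0, 0, 2, 6, 12, 18, 24, 24], "dy": [0, 0, 0, 0, 0, 0, 0, 0], "dz": [-2, -6, -12, -20, -24, -24, -24, -24], "ax": [0, 0, 0, 0, 0, 0, 0, 0], "ay": [0, 0, 0, 0, 0, 0, 0, 0], "az": [0, 0, 0, 0, 0, 0, 0, 0]}' > next.json && python3 -m inch next.json; python3 f.py; python3 -c "
from h import *
s=hook();print(front()[1]);save(s,'end.png')
im=s['image'];P=cr(pts(s))*1000
t=snapshot('top')['image']
a=cv2.resize(im[192:242,262:327],(780,600),interpolation=cv2.INTER_CUBIC)
cv2.imwrite('pics/p7.png',cv2.cvtColor(a,cv2.COLOR_RGB2BGR))"
```

```text
t: 15.35
tcp_pos: [0.4116, -0.1965, 0.2681]
tool_rot: [-0.487, -3.102, -0.009]
contact_force: [-0.4, 0.4, -0.8]
width: 0.004
grasp_force: 0.0
[-0.1553  0.0005  0.2681] [-0.5  0.2 -0.8] 0.0
top [(-60, 4, np.float64(127.0), np.float64(140.0)), (-50, 29, np.float64(131.0), np.float64(148.0)), (-40, 23, np.float64(142.0), np.float64(149.0)), (-30, 11, np.float64(131.0), np.float64(147.0)), (-20, 12, np.float64(125.0), np.float64(132.0)), (-10, 9, np.float64(125.0), np.float64(130.0)), (0, 12, np.float64(125.0), np.float64(132.0)), (10, 10, np.float64(123.0), np.float64(130.0)), (20, 10, np.float64(125.0), np.float64(128.0)), (30, 26, np.float64(121.0), np.float64(131.0)), (40, 24, np.float64(125.0), np.float64(132.0))]
scene [(-60, 8, np.float64(121.0), np.float64(137.0)), (-50, 44, np.float64(122.0), np.float64(146.0)), (-40, 34, np.float64(121.0), np.float64(146.0)), (-30, 32, np.float64(122.0), np.float64(144.0)), (-20, 12, np.float64(123.0), np.float64(128.0)), (-10, 11, np.float64(122.0), np.float64(127.0)), (0, 14, np.float64(121.0), np.float64(127.0)), (10, 12, np.float64(122.0), np.float64(127.0)), (20, 14, np.float64(122.0), np.float64(127.0)), (30, 26, np.float64(120.0), np.float64(130.0)), (40, 22, np.float64(121.0), np.float64(130.0))]
[[-45.  -47.5  88.4]
 [-40.7 -25.   90.3]
 [-36.   46.9  92.4]]
```

View pics/p7.png

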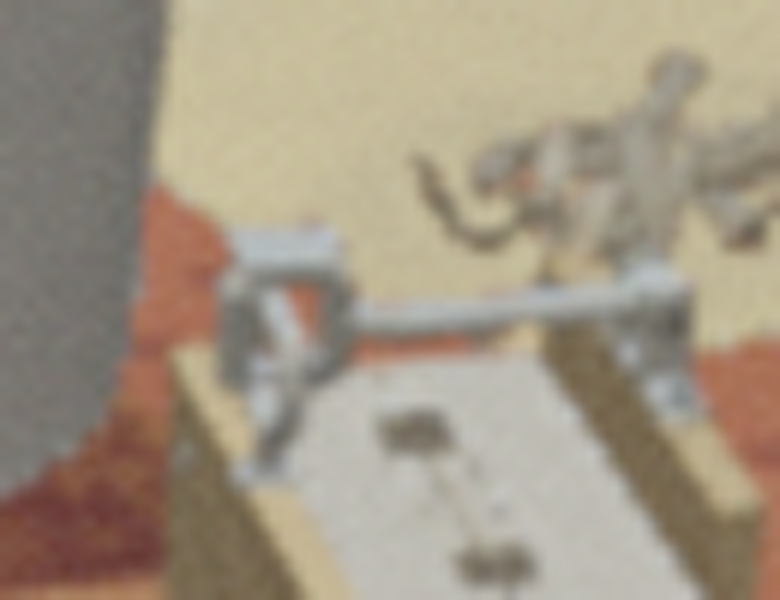

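The hook lies level with the ring top (280,300) in its mouth, the gate closes the mouth from (250,390) to (320,365), and the front half is home. The robot is clear, so I hand in.

```bash
python3 -c "
from workcell import arm
print(arm.hand_in())"
```

```text
the job is handed in; nothing more can be done
None
```

I pushed the front half home, pressed the hook over the eye until the force dropped and its gate looked shut, and handed the job in with the robot clear; no verdict came back, and the final press home reached about 22 N at the wrist, right at the push limit.

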